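Pack the job crate from the parts bin

TASK

Pack the plywood crate for the next job: from the black parts bin take the long hex nut, the long tube spacer and the L-shaped bracket, and put each into an empty cell of the crate of its own, down on the cell's floor, with the tube standing on end. Then stand the white oil bottle upright in the last empty cell. Leave the short nut, the short tube and the flat plate in the bin, and everything else where it is.

Things in the scene. Friction and masses are not known exactly. Their poses are not given: they have to be found in the camera images.
- bin: black low parts bin, 191 (its x) by 284 (its y) by 30 mm high (far +x wall 45 mm), fixed to the bench; 2 by 3 compartments, each 88 by 88 mm inside, centres at x = +-46.5 mm and y = -93, 0, +93 mm; floor 5 mm thick, walls 5 mm. Each compartment holds one part. Origin: centre of the underside. It may stand to the left or right of the robot's middle, the crate on the other side
- crate: plywood crate, 186 (its x) by 276 (its y) by 50 mm high, fixed to the bench; 2 by 3 cells, each 84 by 84 mm inside, centres at x = +-45 mm and y = -90, 0, +90 mm; floor 6 mm thick, walls and dividers 6 mm, all 50 mm high. Four cells are empty, two hold the jar and the tin. Origin: centre of the underside
- pad1: black rubber pad, 70 by 70 by 3 mm, fixed on the floor of one of the four empty cells, in the cell's centre; origin: centre of its underside (6 mm above the bench), axes along the crate's
- pad2: black rubber pad, 70 by 70 by 3 mm, fixed on the floor of one of the four empty cells, in the cell's centre; origin: centre of its underside (6 mm above the bench), axes along the crate's
- pad3: black rubber pad, 70 by 70 by 3 mm, fixed on the floor of one of the four empty cells, in the cell's centre; origin: centre of its underside (6 mm above the bench), axes along the crate's
- pad4: black rubber pad, 70 by 70 by 3 mm, fixed on the floor of one of the four empty cells, in the cell's centre; origin: centre of its underside (6 mm above the bench), axes along the crate's
- long_nut: the long hex nut: a steel hexagonal bar 54 mm long (along its x), 20 mm across flats and 22.4 mm over the two side edges, lying on a flat in a bin compartment, 20 mm high. Origin: centre of the underside (z up as it lies)
- long_nut_mid (a point): the middle of the long hex nut, on its axis, 10 mm above its origin
- long_tube: the long tube spacer: a steel tube, 28 mm outside and 16 mm inside diameter, 42 mm high, standing on end in a bin compartment. Origin: centre of its lower end, z along the tube
- bracket: the L-shaped steel bracket, 24 mm wide (its y): a foot 44 mm (its x) by 24 mm, 5 mm thick, lying flat, and an upright leg 5 mm thick and 24 mm wide at the foot's -x end (leg's middle at x = -19.5 mm), 44 mm high in all. Origin: centre of the foot's underside
- bracket_mid (a point): a point near the bracket's centre of mass, inside the corner: 9 mm to -x of and 13 mm above its origin
- oil_bottle: white round plastic oil bottle with a black cap, 48 mm diameter, straight sided to a height of 74 mm, 100 mm high with its cap, about 140 g, standing on the bench between bin and crate. Origin: centre of its underside, z up
- short_nut: short hex nut, 20 mm across flats, 16 mm high, lying on its face in a bin compartment; stays in the bin. Origin: centre of its underside
- short_tube: short steel tube spacer, 28 mm diameter, 14 mm high, in a bin compartment; stays in the bin. Origin: centre of its underside
- flat_plate: flat steel plate, 44 by 24 by 5 mm, lying in a bin compartment; stays in the bin. Origin: centre of its underside
- jar: glass jar with a steel cap, 60 mm diameter, 70 mm high, standing in a cell of the crate; leave it. Origin: centre of its underside
- tin: plain metal tin, 56 mm diameter, 60 mm high, standing in a cell of the crate; leave it. Origin: centre of its underside
- tape_measure: grey tape measure, 52 by 52 by 30 mm, lying on the bench; leave it. Origin: centre of its underside
- wrench: steel wrench lying on the bench beyond the bin and crate; leave it. Origin: its underside
- mug: white mug with a side handle, 76 mm diameter, 85 mm high, standing at the far side of the bench; leave it. Origin: centre of its underside
- screwdriver: screwdriver lying on the bench near the robot; leave it. Origin: its underside
Mind the look-alikes: they are no part of the job. What is shaped like the long_nut but blue or orange is not meant.

How it is judged:
On the way, in this order (a step that is already met when the one before it is completed fails the run):
1. the long nut, the long tube (on end) and the bracket lie let go in the crate's empty cells ((horizontal distance between long_nut_mid and pad1 below 0.045 m or horizontal distance between long_nut_mid and pad2 below 0.045 m or horizontal distance between long_nut_mid and pad3 below 0.045 m or horizontal distance between long_nut_mid and pad4 below 0.045 m) and (horizontal distance between bracket_mid and pad1 below 0.045 m or horizontal distance between bracket_mid and pad2 below 0.045 m or horizontal distance between bracket_mid and pad3 below 0.045 m or horizontal distance between bracket_mid and pad4 below 0.045 m) and (horizontal distance between long_tube and pad1 below 0.045 m or horizontal distance between long_tube and pad2 below 0.045 m or horizontal distance between long_tube and pad3 below 0.045 m or horizontal distance between long_tube and pad4 below 0.045 m) and height (world z) of each of long_nut_mid, bracket_mid below 0.043 m and angle between the z axis of long_tube and the z axis of crate, either way round below 0.15 rad and height (world z) of long_tube below 0.056 m and linear speed of each of long_nut, bracket, long_tube below 0.02 m/s and contact force between the fingers and long_nut below 0.05 N and contact force between the fingers and bracket below 0.05 N and contact force between the fingers and long_tube below 0.05 N), for 0.2 s.
2. then the oil bottle stands upright in an empty cell, let go ((horizontal distance between oil_bottle and pad1 below 0.045 m or horizontal distance between oil_bottle and pad2 below 0.045 m or horizontal distance between oil_bottle and pad3 below 0.045 m or horizontal distance between oil_bottle and pad4 below 0.045 m) and height (world z) of oil_bottle below 0.018 m and angle between oil_bottle's own z axis and vertical below 0.12 rad and linear speed of oil_bottle below 0.02 m/s and contact force between the fingers and oil_bottle below 0.05 N), for 0.2 s.
At the end, for the whole second after the job is handed in: Each of the four padded cells holds one of long nut, long tube, bracket, oil bottle (within 45 mm of the pad's centre); middles of nut and bracket below 43 mm over the bench; tube on end within 0.15 rad, either way up; bottle's foot on the pad, upright within 0.12 rad; all still (horizontal distance between any of long_nut_mid, bracket_mid, long_tube, oil_bottle and pad1 below 0.045 m and horizontal distance between any of long_nut_mid, bracket_mid, long_tube, oil_bottle and pad2 below 0.045 m and horizontal distance between any of long_nut_mid, bracket_mid, long_tube, oil_bottle and pad3 below 0.045 m and horizontal distance between any of long_nut_mid, bracket_mid, long_tube, oil_bottle and pad4 below 0.045 m and height (world z) of each of long_nut_mid, bracket_mid below 0.043 m and angle between the z axis of long_tube and the z axis of crate, either way round below 0.15 rad and height (world z) of long_tube below 0.056 m and height (world z) of oil_bottle below 0.018 m and angle between oil_bottle's own z axis and vertical below 0.12 rad and linear speed of each of long_nut, bracket, long_tube, oil_bottle below 0.02 m/s); the robot touches nothing.
It fails at once if the short nut, the short tube or the flat plate moved more than 50 mm (taken out of its compartment) (distance of any of short_nut, short_tube, flat_plate from where it was at the start of the episode above 0.05 m).
It fails at once if the jar or the tin in the crate moved more than 40 mm or tipped (distance of any of jar, tin from where it was at the start of the episode above 0.04 m or angle between any of jar, tin's own z axis and vertical above 0.5 rad).
It fails at once if the tape measure, wrench, mug or screwdriver moved more than 40 mm (distance of any of tape_measure, wrench, mug, screwdriver from where it was at the start of the episode above 0.04 m).
It also fails if it takes over 72 s, if anything falls off the work surface, if the arm or the gripper's body presses on something with over 40 N, if the wrist force passes 120 N, or if a joint passes its speed limit or range.

ROBOT

A 6-joint arm with a two-finger parallel gripper is mounted at the origin on the work surface. World frame = base frame: x ahead of the robot, y to its left, z up, the work surface at z = 0. Lengths are in m, angles in rad, forces in N, time in s.
With the tool pointing down it reaches from about 0.25 to 0.775 m from the base axis. Payload 4 kg.
Tool frame: the origin (TCP) lies between the finger pads; the fingertips stand 25 mm ahead of it and the grasp point (between the pads) lies 6 mm ahead of it (robot.tip_reach is the z of the fingertips in the tool frame, in m); z points along the fingers, y is the line along which they close (so a half turn about z gives the same grasp; the last joint's range is limited). The gripper opens to 94 mm and grips with 3 to 60 N. Pads are 16 mm wide; open, the fingers measure 119 mm over their backs; the gripper's body (75 mm by 177 mm) begins 78 mm behind the grasp point.
Start: joints at [-1.346, 0.087, 1.371, -0, 1.684, -0.103], TCP at [0.177, -0.521, 0.231] pointing down, gripper open.
Joint ranges: [-3.1, 3.1], [-0.76, 2.03], [0.27, 2.55], [-1.08, 4.22], [0.17, 2.65], [-2.57, 2.57]. Speed limits (rad/s): [2.79, 2.79, 3.14, 3.14, 3.14, 3.14].

INTERFACE

Orientations are given as [roll, pitch, yaw] about the fixed x, y, z axes, in that order (R = Rz(yaw) Ry(pitch) Rx(roll)).
In Python, from bench import robot gives the robot as it stands. The module is installed in compiled form; this text tells all that it offers.
- The arm moves only by the shell command python3 -m handwheel 'ROWS'. ROWS is JSON, a list of rows, each a list of 3 entries, a list of its own where there are three numbers: the turn, a rotation vector about the world's x, y, z in units of 90 degrees (1.0 is 90 degrees), then the shift along the world's x, y, z in units of 0.05 m (1.0 is 0.05 m), then the closure, from 0 (fully open) to 1 (shut). A call has 1 to 5 rows; each row shifts and turns the commanded pose from where the row before left it; what a row does not reach is not made up. A row lasts 1/10 s, in which the tool goes at most 50 mm and 8.59 degrees, less where a joint would pass 70% of its speed; a pose out of reach is approached as far as the arm can. A call with a number of a shift or a turn outside -1 to 1 is refused whole. A call with a gripper value outside its range is refused whole. The fingers move at their own pace and stop on an object; the grip force is fixed at half the most. Time passes only in rows, so rows that do not move let the fingers close. It gives the time, the measured TCP pose, the force, the opening and the grip force at its end, in the units of the state.
- robot.get_obs(): the state, without advancing time (a new reading comes with each control period).
- robot.snapshot(name): name is "scene" or "top" or "wrist"; returns (picture, depth): 384x512x3 uint8, red, green, blue; 384x512 float32, m along the optical axis (not along the pixel's ray), 0 where there is no reading.
- robot.calibration(name): a dict with "mtx" (3x3 intrinsics, pixels), "extrinsics" (4x4, takes a point from camera to world coordinates); the wrist camera has in their place "hand_eye" (4x4, takes a point from camera to tool coordinates, whose origin is the TCP and whose axes are the flange's). Camera axes: x right, y down, z forward; pixel columns grow to the right and rows downward; lengths in m; the calibration is good to about 2 mm. The wrist camera is an equidistant fisheye: a pixel r from the principal point sees the ray r / f radians off the axis. A picture is of the moment at which its call begins: read the wrist's pose just before it. calibration takes no time and is no camera call.
- robot.close_job(): hands the job in; it is judged then, once.
Trained networks look in the newest picture that a camera, given by its name, has taken for a name from the list of things; names that differ only in an ending like _2 or _b are one class to them, and where a whole thing is asked for, a point or a joint stands for the part that bears it (a point fixed in the world has none). Each returns a list of dicts, best first, with "p" (0 to 1); they miss things now and then, are a little off and sometimes report something else, mostly with a low value. They report only what shows in the picture. A call takes as long as a camera call. They do not tell look-alikes from the thing itself.
- robot.boxes_of(query, camera): "bbox" ([left, top, right, bottom] in pixels, round what is visible of it).
The state is a dict: "time": time; "joint_positions": joint angles; "qvel": joint speeds; "joint_torque": joint torques, N m; "tool_pos": TCP position; "ee_rot": TCP orientation; "wrist_force": force on the tool from outside, world axes, zero at the start; "wrist_torque": the same for the moment, N m; "width": finger opening in m; "finger_force": force on a finger pad.
Only numpy, scipy, OpenCV 4.12 (cv2) and the standard library are available. Lean on these libraries where they do the work, as an engineer would, in place of code of your own. Each camera call takes 0.05 s, during which the arm holds its last target. There are 200 camera calls.

## Working session

There is one attempt and no reset: what is moved stays moved. The work goes in short steps, Python scripts to look and compute and a shell command to move; the robot and the scene stay as the last step left them, time stands still between calls to the robot, and variables do not carry over. Pictures are saved under pics/ and viewed, at most 10 in all, crops included, and the job is handed in when it is done.

```bash
mkdir -p pics; cat > h.py <<'E'
import numpy as np, cv2
from bench import robot
def cloud(name):
    pic,d=robot.snapshot(name); c=robot.calibration(name); K=np.array(c['mtx']); T=np.array(c['extrinsics'])
    v,u=np.mgrid[:d.shape[0],:d.shape[1]]
    P=np.stack([(u-K[0,2])/K[0,0]*d,(v-K[1,2])/K[1,1]*d,d],-1)@T[:3,:3].T+T[:3,3]
    P[d==0]=np.nan
    return pic,d,P
E
python3 - <<'E'
from h import *
pic,d,P=cloud('top')
np.save('top.npy',P); cv2.imwrite('pics/top.png',cv2.resize(pic[:,:,::-1],(800,600),interpolation=cv2.INTER_CUBIC)); cv2.imwrite('topraw.png',pic[:,:,::-1])
print(robot.calibration('top'))
for q in ['bin','crate','long_nut','long_tube','bracket','oil_bottle','short_nut','short_tube','flat_plate','jar','tin','pad1']:
    for b in robot.boxes_of(q,'top')[:5]:
        l,t,r,bt=b['bbox'];u=int((l+r)/2);v=int((t+bt)/2)
        print(q,round(b['p'],2),np.round(b['bbox']),np.round(P[min(v,383),min(u,511)],3))
print(robot.get_obs())
E
```

```text
{'mtx': array([[393.57064351,   0.        , 256.14786434],
       [  0.        , 393.57064351, 188.5398911 ],
       [  0.        ,   0.        ,   1.        ]]), 'extrinsics': array([[-0.01539592, -0.9874217 ,  0.15735738,  0.34558839],
       [-0.99987142,  0.01590956,  0.00200506,  0.00683717],
       [-0.00448332, -0.15730628, -0.98753969,  1.07002992],
       [ 0.        ,  0.        ,  0.        ,  1.        ]])}
bin 0.71 [299. 148. 415. 236.] [ 0.497 -0.257  0.031]
crate 0.73 [105. 140. 223. 223.] [0.532 0.251 0.051]
crate 0.49 [297. 149. 416. 231.] [ 0.507 -0.264  0.004]
long_nut 0.67 [319. 204. 334. 230.] [ 0.433 -0.175  0.025]
long_nut 0.61 [339. 257. 357. 277.] [ 0.304 -0.226  0.019]
bracket 0.47 [311. 170. 323. 190.] [ 0.538 -0.155  0.011]
oil_bottle 0.54 [250. 156. 270. 178.] [0.561 0.001 0.084]
short_tube 0.63 [297. 148. 415. 236.] [ 0.504 -0.264  0.004]
flat_plate 0.53 [346. 170. 355. 187.] [ 0.539 -0.248  0.011]
jar 0.72 [144. 190. 173. 212.] [0.479 0.26  0.075]
tin 0.73 [178. 190. 204. 214.] [0.473 0.18  0.064]
pad1 0.77 [185. 157. 216. 185.] [0.568 0.162 0.013]
pad1 0.62 [114. 183. 140. 211.] [0.5   0.365 0.007]
pad1 0.61 [122. 154. 146. 177.] [0.586 0.345 0.01 ]
{'time': 0.65, 'joint_positions': array([-1.34609117e+00,  8.71653418e-02,  1.37063532e+00, -2.86470130e-05,
        1.68361394e+00, -1.03077969e-01]), 'qvel': array([-3.48461112e-04,  7.22679863e-05,  3.32910533e-04,  4.65336929e-04,
        1.21453697e-03, -3.77841558e-04]), 'joint_torque': array([ 5.39183657e-04, -3.39852369e+01, -3.02473462e+01,  7.20267906e-02,
        2.34864489e-02,  9.44378058e-06]), 'tool_pos': array([ 0.17707513, -0.52074882,  0.2305577 ]), 'ee_rot': array([3.14141848e+00, 4.66338758e-05, 3.27779898e-01]), 'wrist_force': array([-0.42120249, -0.15063605,  0.04531339]), 'wrist_torque': array([-0.02824566, -0.04671118,  0.01030187]), 'finger_force': 0.0, 'width': 0.09412395857900849}
```

View pics/top.png

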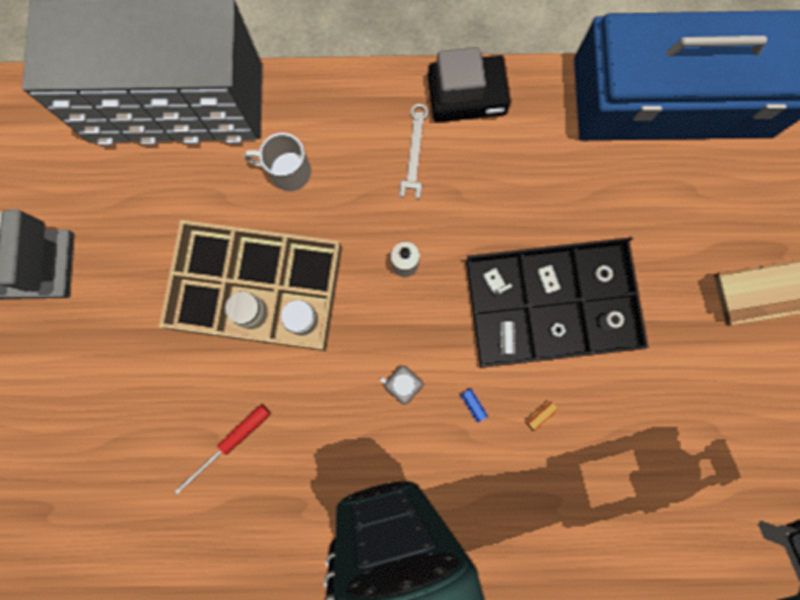

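```bash
python3 - <<'E'
import cv2
i=cv2.imread('topraw.png'); cv2.imwrite('pics/bin.png',cv2.resize(i[140:290,290:425],None,fx=4,fy=4,interpolation=cv2.INTER_CUBIC))
E
```

```text
(no output)
```

View pics/bin.png

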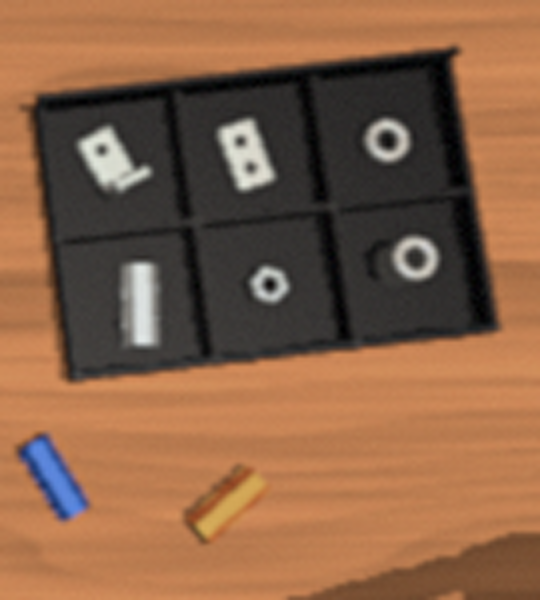

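The top picture (800x600) shows the bin at right (470–645, 240–365) and the crate at left (165–340, 222–348). The jar (244, 308) and tin (298, 317) are in the near row, which leaves four dark padded cells. There are three long-nut candidates:
- Steel in the bin at (508, 337). This is the one: it is steel-coloured and lies in a compartment.
- Blue on the bench at (474, 404).
- Orange on the bench at (542, 415).

The long tube is at (615, 320): it casts the taller shadow, and I'll check its height. The bracket is at (497, 280), with its leg edge at lower right.

```bash
python3 - <<'E'
import numpy as np,cv2
P=np.load('top.npy'); i=cv2.imread('topraw.png'); z=P[...,2]; g=i.min(2)
# bin parts: bright pixels within bin bbox
m=np.zeros(z.shape,np.uint8); m[150:234,302:412]=(g[150:234,302:412]>95)
n,l,s,c=cv2.connectedComponentsWithStats(m)
for k in range(1,n):
    if s[k,4]<25: continue
    Q=P[l==k]; zz=Q[:,2]; top=Q[zz>np.nanpercentile(zz,85)-.004]
    r=cv2.minAreaRect((Q[:,:2]*1000).astype(np.float32))
    print(np.round(c[k]),s[k,4],'zpct',np.round(np.nanpercentile(zz,[10,50,90]),3),'mean',np.round(np.nanmean(Q,0)[:2],3),'top',np.round(top.mean(0),3),np.round(r[0],0),np.round(r[1],0),round(r[2],1))
# rect of crate/bin tops by height
for nm,(a,b,cc,d),lo,hi in [('bin',(140,245,290,425),.024,.05),('crate',(132,232,98,230),.043,.055)]:
    Q=P[a:b,cc:d].reshape(-1,3); Q=Q[(Q[:,2]>lo)&(Q[:,2]<hi)]
    if nm=='crate':pass
    r=cv2.minAreaRect((Q[:,:2]*1000).astype(np.float32)); print(nm,len(Q),r)
# pads
m=np.zeros(z.shape,np.uint8); m[132:232,98:230]=(i.max(2)[132:232,98:230]<60)
n,l,s,c=cv2.connectedComponentsWithStats(m)
for k in range(1,n):
    if s[k,4]<100: continue
    Q=P[l==k]; Q=Q[Q[:,2]<.03]; print('pad',np.round(c[k]),s[k,4],np.round(np.nanmedian(Q,0),3),cv2.minAreaRect((Q[:,:2]*1000).astype(np.float32)))
Q=P[150:185,240:280].reshape(-1,3); Q=Q[Q[:,2]>.06]; print('bottle',len(Q),np.round(cv2.minEnclosingCircle((Q[:,:2]*1000).astype(np.float32)),1) if 0 else cv2.minEnclosingCircle((Q[:,:2]*1000).astype(np.float32)),Q[:,2].max())
E
```

```text
[351. 178.] 167 zpct [0.004 0.009 0.012] mean [ 0.539 -0.251] top [ 0.539 -0.252  0.01 ] [ 540. -253.] [48. 28.] 18.2
[386. 175.] 77 zpct [0.01  0.017 0.02 ] mean [ 0.546 -0.346] top [ 0.546 -0.346  0.018] [ 547. -346.] [27. 31.] 80.5
[317. 180.] 162 zpct [0.006 0.01  0.047] mean [ 0.535 -0.157] top [ 0.531 -0.16   0.024] [ 537. -160.] [47. 33.] 32.5
[393. 204.] 85 zpct [0.007 0.045 0.049] mean [ 0.463 -0.352] top [ 0.462 -0.349  0.047] [ 465. -358.] [30. 43.] 13.8
[325. 216.] 191 zpct [0.014 0.022 0.026] mean [ 0.437 -0.173] top [ 0.436 -0.173  0.024] [ 438. -175.] [25. 58.] 88.6
[357. 211.] 61 zpct [0.008 0.02  0.023] mean [ 0.448 -0.26 ] top [ 0.448 -0.26   0.021] [ 447. -261.] [23. 21.] 39.0
bin 1599 ((495.64141845703125, -258.28466796875), (191.71484375, 285.432861328125), 5.645472526550293)
crate 1636 ((532.77490234375, 262.08392333984375), (277.314697265625, 186.62692260742188), 81.30024719238281)
pad [133. 163.] 469 [0.591 0.348 0.009] ((590.8751220703125, 348.1392517089844), (57.806983947753906, 65.17170715332031), 81.05809783935547)
pad [166. 168.] 502 [0.576 0.257 0.009] ((577.1256103515625, 257.0555419921875), (60.72236251831055, 64.93758392333984), 81.31346893310547)
pad [198. 172.] 531 [0.563 0.166 0.009] ((563.0597534179688, 167.03326416015625), (64.14240264892578, 64.62858581542969), 81.14341735839844)
pad [127. 195.] 488 [0.502 0.362 0.009] ((502.0389404296875, 361.70916748046875), (58.48686981201172, 64.87135314941406), 80.82250213623047)
bottle 269 ((570.9176635742188, -0.3905680477619171), 23.74696159362793) 0.10219407031284411
```

```bash
python3 - <<'E'
import numpy as np,cv2
P=np.load('top.npy'); i=cv2.imread('topraw.png'); g=i.min(2)
def reg(a,b,c,d,lo,hi,t=95):
    Q=P[a:b,c:d].reshape(-1,3); G=g[a:b,c:d].ravel(); return Q[(Q[:,2]>lo)&(Q[:,2]<hi)&(G>t)]
for nm,args in {'leg':(165,195,306,330,.035,.06,0),'foot':(165,195,306,330,-.01,.02,110),'tube':(192,216,380,405,.04,.06,0),'nut':(200,232,316,336,.02,.03,80)}.items():
    Q=reg(*args)*1000; r=cv2.minAreaRect(Q[:,:2].astype(np.float32)); ang=np.degrees(np.arctan2(*np.linalg.svd(Q[:,:2]-Q[:,:2].mean(0))[2][0][::-1]))
    print(nm,len(Q),np.round(Q.mean(0),1),np.round(r[0]),np.round(r[1]),round(r[2],1),'pca',round(ang,1))
E
python3 -m handwheel '[[[0,0,-0.05],[0.7,0.42,0],0.55],[[0,0,-0.05],[0.7,0.42,0],0.55],[[0,0,-0.045],[0.7,0.42,0],0.55],[[0,0,0],[0.7,0.42,0],0.55],[[0,0,0],[0.7,0.42,0],0.55]]'
```

```text
leg 23 [ 517.  -167.3   46.9] [ 518. -167.] [ 5. 24.] 26.6 pca 118.3
foot 132 [ 538.3 -155.8    9.2] [ 539. -156.] [39. 27.] 30.2 pca -151.2
tube 68 [ 461.7 -348.8   45.6] [ 462. -349.] [27. 25.] 3.8 pca 77.1
nut 128 [ 436.9 -172.9   23.8] [ 437. -173.] [19. 51.] 89.2 pca 178.5
time: 1.15
tool_pos: [0.3533, -0.4148, 0.2307]
ee_rot: [3.141, -0.0, 0.1]
wrist_force: [0.3, -0.1, 0.1]
width: 0.0574
finger_force: 0.0
```

```bash
python3 -m handwheel '[[[0,0,0],[0.725,0.44,0],0.55],[[0,0,0],[0.725,0.44,-0.4],0.55],[[0,0,0],[0.725,0.44,-0.4],0.55],[[0,0,0],[0,0,-0.9],0.55],[[0,0,0],[0,0,-0.9],0.55]]'
python3 -m handwheel '[[[0,0,0],[0,0,-0.5],0.55],[[0,0,0],[0,0,0],0.55]]'
```

```text
time: 1.65
tool_pos: [0.4628, -0.3491, 0.1003]
ee_rot: [3.139, -0.002, 0.103]
wrist_force: [0.7, -0.9, -1.5]
width: 0.0425
finger_force: 0.0
time: 1.85
tool_pos: [0.4583, -0.3471, 0.0702]
ee_rot: [-3.134, 0.007, 0.101]
wrist_force: [0.3, 0.1, -1.6]
width: 0.0423
finger_force: 0.0
```

```bash
python3 -m handwheel '[[[0,0,0],[0,0,0],0.55],[[0,0,0],[0,0,-0.2],0.55],[[0,0,0],[0,0,-0.25],0.55],[[0,0,0],[0,0,-0.25],0.55],[[0,0,0],[0,0,0],0.55]]'; python3 -m handwheel '[[[0,0,0],[0,0,0],0.55],[[0,0,0],[0,0,0],0.55]]'
```

```text
time: 2.35
tool_pos: [0.4595, -0.3487, 0.0381]
ee_rot: [-3.138, 0.003, 0.1]
wrist_force: [-1.1, 0.5, -0.2]
width: 0.0422
finger_force: 0.0
time: 2.55
tool_pos: [0.461, -0.35, 0.0409]
ee_rot: [3.141, -0.0, 0.1]
wrist_force: [0.0, 0.6, 0.3]
width: 0.0425
finger_force: 0.0
```

Settled on target. Close and lift.

```bash
python3 -m handwheel '[[[0,0,0],[0,0,0],1],[[0,0,0],[0,0,0],1],[[0,0,0],[0,0,0],1],[[0,0,0],[0,0,0],1]]'; python3 -m handwheel '[[[0,0,0],[0,0,0.2],1],[[0,0,0],[0,0,0.4],1],[[0,0,0],[0,0,0.6],1],[[0,0,0],[0,0,0.6],1],[[0,0,0],[0,0,0.2],1]]'
```

```text
time: 2.95
tool_pos: [0.4611, -0.35, 0.041]
ee_rot: [3.141, -0.001, 0.1]
wrist_force: [-0.0, 0.4, 2.4]
width: 0.0268
finger_force: 30.0
time: 3.45
tool_pos: [0.4622, -0.351, 0.1449]
ee_rot: [3.136, -0.005, 0.1]
wrist_force: [-0.2, 0.1, -0.0]
width: 0.0266
finger_force: 30.0
```

```bash
python3 -m handwheel '[[[0,0,0],[0.1,0.5,0.4],1],[[0,0,-0.04],[0.17,0.9,0.3],1],[[0,0,-0.04],[0.17,0.9,0.3],1],[[0,0,-0.04],[0.17,0.9,0],1],[[0,0,-0.04],[0.17,0.9,0],1]]'; python3 -m handwheel '[[[0,0,0],[0.17,0.9,0],1],[[0,0,0],[0.17,0.9,0],1],[[0,0,0],[0.17,0.9,0],1],[[0,0,0],[0.17,0.9,0],1],[[0,0,0],[0.17,0.9,0],1]]'; python3 -m handwheel '[[[0,0,0],[0.17,0.9,0],1],[[0,0,0],[0.17,0.9,0],1],[[0,0,0],[0.17,0.9,0],1],[[0,0,0],[0.1,0.5,0],1],[[0,0,0],[0.08,0.3,0],1]]'; python3 -m handwheel '[[[0,0,0],[0,0,0],1],[[0,0,0],[0,0,0],1],[[0,0,0],[0,0,0],1]]'
```

```text
time: 3.95
tool_pos: [0.4998, -0.1431, 0.1906]
ee_rot: [3.142, -0.001, -0.154]
wrist_force: [0.1, 0.3, -0.9]
width: 0.0268
finger_force: 30.0
time: 4.45
tool_pos: [0.5419, 0.0821, 0.1897]
ee_rot: [3.141, 0.001, -0.151]
wrist_force: [1.1, -0.5, -1.6]
width: 0.0267
finger_force: 30.0
time: 4.95
tool_pos: [0.5762, 0.2575, 0.1891]
ee_rot: [3.141, 0.002, -0.149]
wrist_force: [0.2, 0.2, -1.2]
width: 0.0265
finger_force: 30.0
time: 5.25
tool_pos: [0.5769, 0.2536, 0.1905]
ee_rot: [3.141, 0.0, -0.153]
wrist_force: [-0.9, 0.5, -0.8]
width: 0.0268
finger_force: 30.0
```

```bash
python3 -m handwheel '[[[0,0,0],[0,0,-0.5],1],[[0,0,0],[0,0,-0.7],1],[[0,0,0],[0,0,-0.7],1],[[0,0,0],[0,0,-0.5],1],[[0,0,0],[0,0,-0.3],1]]'; python3 -m handwheel '[[[0,0,0],[0,0,-0.08],1],[[0,0,0],[0,0,0],1],[[0,0,0],[0,0,-0.06],1],[[0,0,0],[0,0,-0.04],1],[[0,0,0],[0,0,0],1]]'
```

```text
time: 5.75
tool_pos: [0.5755, 0.2532, 0.0529]
ee_rot: [3.139, 0.004, -0.153]
wrist_force: [0.3, -0.5, -0.9]
width: 0.0266
finger_force: 30.0
time: 6.25
tool_pos: [0.5772, 0.2555, 0.0473]
ee_rot: [-3.141, -0.001, -0.151]
wrist_force: [-0.1, 0.1, -1.7]
width: 0.0264
finger_force: 30.0
```

Slightly lower until it touches, then release to about 45 mm and lift.

```bash
python3 -m handwheel '[[[0,0,0],[0,0,-0.03],1],[[0,0,0],[0,0,0],1]]'; python3 -m handwheel '[[[0,0,0],[0,0,0],0.55],[[0,0,0],[0,0,0],0.55],[[0,0,0],[0,0,0],0.55]]';  python3 -m handwheel '[[[0,0,0],[0,0,0.3],0.55],[[0,0,0],[0,0,0.6],0.55],[[0,0,0],[0,0,0.9],0.55],[[0,0,0],[0,0,0.9],0.55],[[0,0,0],[0,-0.2,0.3],0.55]]'
```

```text
time: 6.45
tool_pos: [0.5768, 0.2553, 0.0451]
ee_rot: [3.142, -0.0, -0.151]
wrist_force: [1.3, 0.3, -1.9]
width: 0.0268
finger_force: 30.0
time: 6.75
tool_pos: [0.577, 0.2554, 0.0453]
ee_rot: [-3.141, -0.0, -0.151]
wrist_force: [-0.2, 0.2, -0.4]
width: 0.0419
finger_force: 0.0
time: 7.25
tool_pos: [0.5791, 0.2468, 0.2032]
ee_rot: [-3.136, -0.011, -0.15]
wrist_force: [0.3, -0.9, 0.3]
width: 0.0425
finger_force: 0.0
```

```bash
python3 -m handwheel '[[[0,0,0.04],[-0.2,-0.5,0],0.55],[[0,0,0.04],[-0.3,-0.9,0],0.55],[[0,0,0],[-0.3,-0.9,0],0.55],[[0,0,0],[-0.3,-0.9,0],0.55],[[0,0,0],[-0.3,-0.9,0],0.55]]'; python3 -m handwheel '[[[0,0,0],[-0.3,-0.9,0],0.55],[[0,0,0],[-0.3,-0.9,0],0.55],[[0,0,0],[-0.3,-0.9,0],0.55],[[0,0,0],[-0.3,-0.9,0],0.55],[[0,0,0],[-0.15,-0.5,0],0.55]]'; python3 -m handwheel '[[[0,0,0],[-0.05,-0.17,-0.5],0.55],[[0,0,0],[0,0,-0.8],0.55],[[0,0,0],[0,0,-0.8],0.55],[[0,0,0],[0,0,-0.4],0.55],[[0,0,0],[0,0,0],0.55]]'; python3 -m handwheel '[[[0,0,0],[0,0,0],0.55],[[0,0,0],[0,0,0],0.55]]'
```

```text
time: 7.75
tool_pos: [0.5056, 0.0384, 0.1951]
ee_rot: [3.141, -0.0, -0.025]
wrist_force: [-0.3, -0.8, 0.6]
width: 0.042
finger_force: 0.0
time: 8.25
tool_pos: [0.4375, -0.1677, 0.1952]
ee_rot: [3.14, 0.0, -0.029]
wrist_force: [0.3, -0.1, -0.6]
width: 0.0424
finger_force: 0.0
time: 8.75
tool_pos: [0.4337, -0.172, 0.0663]
ee_rot: [-3.138, 0.008, -0.026]
wrist_force: [-0.9, 0.7, -0.3]
width: 0.0423
finger_force: 0.0
time: 8.95
tool_pos: [0.438, -0.174, 0.0721]
ee_rot: [3.14, -0.003, -0.026]
wrist_force: [-0.5, 0.0, 0.2]
width: 0.0422
finger_force: 0.0
```

```bash
python3 -m handwheel '[[[0,0,0],[0,0,-0.2],0.55],[[0,0,0],[0,0,-0.25],0.55],[[0,0,0],[0,0,-0.2],0.55],[[0,0,0],[0,0,-0.06],0.55],[[0,0,0],[0,0,0],0.55]]'; python3 -m handwheel '[[[0,0,0],[0,0,0],0.55],[[0,0,0],[0,0,0],1],[[0,0,0],[0,0,0],1],[[0,0,0],[0,0,0],1],[[0,0,0],[0,0,0],1]]';  python3 -m handwheel '[[[0,0,0],[0,0,0.2],1],[[0,0,0],[0,0,0.4],1],[[0,0,0],[0,0,0.6],1],[[0,0,0],[0,0,0.6],1],[[0,0,0],[0,0,0.4],1]]'
```

```text
time: 9.45
tool_pos: [0.4361, -0.1728, 0.0333]
ee_rot: [-3.141, 0.002, -0.026]
wrist_force: [0.0, 0.1, 0.5]
width: 0.0424
finger_force: 0.0
time: 9.95
tool_pos: [0.4371, -0.1734, 0.0349]
ee_rot: [3.141, -0.001, -0.026]
wrist_force: [0.1, -0.4, 0.8]
width: 0.0222
finger_force: 30.0
time: 10.45
tool_pos: [0.4375, -0.1736, 0.1475]
ee_rot: [3.14, -0.003, -0.026]
wrist_force: [0.6, 0.5, 0.2]
width: 0.0219
finger_force: 30.0
```

```bash
python3 -m handwheel '[[[0,0,-0.04],[0.1,0.45,0.5],1],[[0,0,-0.04],[0.1,0.9,0.3],1],[[0,0,0],[0.1,0.9,0.2],1],[[0,0,0],[0.1,0.9,0],1],[[0,0,0],[0.1,0.9,0],1]]'; python3 -m handwheel '[[[0,0,0],[0.1,0.9,0],1],[[0,0,0],[0.1,0.9,0],1],[[0,0,0],[0.1,0.9,0],1],[[0,0,0],[0.1,0.9,0],1],[[0,0,0],[0.1,0.9,0],1]]'; python3 -m handwheel '[[[0,0,0],[0.1,0.9,0],1],[[0,0,0],[0.1,0.7,0],1],[[0,0,0],[0.1,0.35,0],1],[[0,0,0],[0,0.15,0],1],[[0,0,0],[0,0,0],1]]'; python3 -m handwheel '[[[0,0,0],[0,0,-0.5],1],[[0,0,0],[0,0,-0.8],1],[[0,0,0],[0,0,-0.8],1],[[0,0,0],[0,0,-0.5],1],[[0,0,0],[0,0,-0.2],1]]'; python3 -m handwheel '[[[0,0,0],[0,0,0],1],[[0,0,0],[0,0,0],1],[[0,0,0],[0,0,0],1]]'
```

```text
time: 10.95
tool_pos: [0.462, 0.0309, 0.1959]
ee_rot: [-3.141, -0.002, -0.152]
wrist_force: [1.0, 0.3, -1.5]
width: 0.0218
finger_force: 30.0
time: 11.45
tool_pos: [0.4866, 0.2562, 0.1952]
ee_rot: [-3.141, -0.001, -0.151]
wrist_force: [-0.5, -0.0, -0.5]
width: 0.0219
finger_force: 30.0
time: 11.95
tool_pos: [0.5015, 0.3597, 0.1944]
ee_rot: [3.141, 0.001, -0.15]
wrist_force: [-0.0, -0.6, -0.6]
width: 0.0217
finger_force: 30.0
time: 12.45
tool_pos: [0.4999, 0.3566, 0.0512]
ee_rot: [3.137, 0.005, -0.153]
wrist_force: [-0.2, -0.6, -0.7]
width: 0.0224
finger_force: 30.0
time: 12.75
tool_pos: [0.5034, 0.3598, 0.0573]
ee_rot: [-3.139, -0.004, -0.152]
wrist_force: [0.2, 0.1, -0.3]
width: 0.022
finger_force: 30.0
```

```bash
python3 -m handwheel '[[[0,0,0],[0,0,-0.15],1],[[0,0,0],[0,0,-0.1],1],[[0,0,0],[0,0,-0.05],1],[[0,0,0],[0,0,-0.02],1],[[0,0,0],[0,0,0],1]]'; python3 -m handwheel '[[[0,0,0],[0,0,0],1],[[0,0,0],[0,0,0],0.6],[[0,0,0],[0,0,0],0.6],[[0,0,0],[0,0,0],0.6]]';  python3 -m handwheel '[[[0,0,0],[0,0,0.3],0.6],[[0,0,0],[0,0,0.7],0.6],[[0,0,0],[0,0,0.9],0.6],[[0,0,0],[0,0,0.9],0.6],[[0,0,0],[0,0,0.3],0.6]]'
```

```text
time: 13.25
tool_pos: [0.5016, 0.3592, 0.0389]
ee_rot: [3.141, 0.0, -0.151]
wrist_force: [-2.6, -0.7, 3.2]
width: 0.0219
finger_force: 30.0
time: 13.65
tool_pos: [0.5019, 0.3593, 0.0382]
ee_rot: [3.142, -0.0, -0.151]
wrist_force: [1.2, -0.5, 0.4]
width: 0.0371
finger_force: 0.0
time: 14.15
tool_pos: [0.5041, 0.3606, 0.2015]
ee_rot: [-3.134, -0.01, -0.151]
wrist_force: [-0.5, 0.7, 0.9]
width: 0.0379
finger_force: 0.0
```

```bash
python3 -m handwheel '[[[0,0,0.0836],[0.03,-0.4,0],0.6],[[0,0,0.0836],[0.03,-0.95,0],0.6],[[0,0,0.0836],[0.03,-0.95,0],0.6],[[0,0,0.0836],[0.03,-0.95,0],0.6],[[0,0,0.0836],[0.03,-0.95,0],0.6]]'; python3 -m handwheel '[[[0,0,0],[0.03,-0.95,0],0.6],[[0,0,0],[0.03,-0.95,0],0.6],[[0,0,0],[0.03,-0.95,0],0.6],[[0,0,0],[0.03,-0.95,0],0.6],[[0,0,0],[0.03,-0.95,0],0.6]]'; python3 -m handwheel '[[[0,0,0],[0.03,-0.95,0],0.6],[[0,0,0],[0.04,-0.4,0],0.6],[[0,0,0],[0,-0.19,-0.3],0.6],[[0,0,0],[0,0,-0.8],0.6],[[0,0,0],[0,0,-0.8],0.6]]'; python3 -m handwheel '[[[0,0,0],[0,0,-0.2],0.6],[[0,0,0],[0,0,0],0.6],[[0,0,0],[0,0,0],0.6]]'
```

```text
time: 14.65
tool_pos: [0.5089, 0.1476, 0.1934]
ee_rot: [3.141, 0.0, 0.511]
wrist_force: [0.4, -0.3, 0.5]
width: 0.0379
finger_force: 0.0
time: 15.15
tool_pos: [0.5164, -0.0901, 0.1936]
ee_rot: [3.141, -0.0, 0.505]
wrist_force: [0.3, 0.4, 0.4]
width: 0.0378
finger_force: 0.0
time: 15.65
tool_pos: [0.5205, -0.165, 0.0973]
ee_rot: [3.141, -0.001, 0.505]
wrist_force: [-0.5, -0.0, -1.2]
width: 0.0379
finger_force: 0.0
time: 15.95
tool_pos: [0.5213, -0.165, 0.0899]
ee_rot: [3.14, -0.001, 0.506]
wrist_force: [-0.1, 0.6, 0.7]
width: 0.0373
finger_force: 0.0
```

```bash
python3 -m handwheel '[[[0,0,0],[0,0,-0.3],0.6],[[0,0,0],[0,0,-0.4],0.6],[[0,0,0],[0,0,-0.25],0.6],[[0,0,0],[0,0,-0.13],0.6],[[0,0,0],[0,0,0],0.6]]'; python3 -m handwheel '[[[0,0,0],[0,0,0],0.6],[[0,0,0],[0,0,-0.02],0.6],[[0,0,0],[0,0,0],1],[[0,0,0],[0,0,0],1],[[0,0,0],[0,0,0],1]]'; python3 -m handwheel '[[[0,0,0],[0,0,0],1],[[0,0,0],[0,0,0.2],1],[[0,0,0],[0,0,0.4],1],[[0,0,0],[0,0,0.7],1],[[0,0,0],[0,0,0.7],1]]'
```

```text
time: 16.45
tool_pos: [0.5199, -0.165, 0.0337]
ee_rot: [-3.14, 0.001, 0.505]
wrist_force: [0.7, 0.6, -0.1]
width: 0.0372
finger_force: 0.0
time: 16.95
tool_pos: [0.5206, -0.1654, 0.034]
ee_rot: [3.141, -0.001, 0.505]
wrist_force: [-1.5, 0.6, 1.3]
width: 0.0237
finger_force: 30.0
time: 17.45
tool_pos: [0.5196, -0.1649, 0.1343]
ee_rot: [-3.14, 0.001, 0.505]
wrist_force: [0.8, -0.9, -0.1]
width: 0.0235
finger_force: 30.0
```

```bash
python3 -m handwheel '[[[0,0,0],[0.08,0.4,0.5],1],[[0,0,-0.07],[0.08,0.9,0.4],1],[[0,0,-0.07],[0.08,0.9,0.3],1],[[0,0,-0.07],[0.08,0.9,0],1],[[0,0,-0.07],[0.08,0.9,0],1]]'; python3 -m handwheel '[[[0,0,-0.07],[0.08,0.9,0],1],[[0,0,-0.068],[0.08,0.9,0],1],[[0,0,0],[0.08,0.9,0],1],[[0,0,0],[0.08,0.9,0],1],[[0,0,0],[0.08,0.9,0],1]]'; python3 -m handwheel '[[[0,0,0],[0.08,0.9,0],1],[[0,0,0],[0.08,0.5,0],1],[[0,0,0],[0.08,0.25,0],1],[[0,0,0],[0.06,0.1,0],1],[[0,0,0],[0,0,0],1]]'; python3 -m handwheel '[[[0,0,0],[0,0,0],1],[[0,0,0],[0,0,-0.5],1],[[0,0,0],[0,0,-0.7],1],[[0,0,0],[0,0,-0.7],1],[[0,0,0],[0,0,-0.5],1]]'; python3 -m handwheel '[[[0,0,0],[0,0,-0.2],1],[[0,0,0],[0,0,0],1],[[0,0,0],[0,0,0],1]]'
```

```text
time: 17.95
tool_pos: [0.5406, 0.0364, 0.1952]
ee_rot: [3.141, -0.003, 0.06]
wrist_force: [0.0, 0.6, -1.3]
width: 0.0238
finger_force: 30.0
time: 18.45
tool_pos: [0.56, 0.2616, 0.194]
ee_rot: [3.142, -0.0, -0.151]
wrist_force: [0.7, -0.0, -0.1]
width: 0.0238
finger_force: 30.0
time: 18.95
tool_pos: [0.5757, 0.3467, 0.1934]
ee_rot: [3.141, 0.0, -0.152]
wrist_force: [-0.0, -1.4, -1.0]
width: 0.0236
finger_force: 30.0
time: 19.45
tool_pos: [0.5746, 0.345, 0.0712]
ee_rot: [3.139, 0.002, -0.153]
wrist_force: [-0.3, 0.5, -0.6]
width: 0.0234
finger_force: 30.0
time: 19.75
tool_pos: [0.5764, 0.3471, 0.0654]
ee_rot: [-3.14, -0.002, -0.152]
wrist_force: [0.4, 0.0, 0.2]
width: 0.0236
finger_force: 30.0
```

```bash
python3 -m handwheel '[[[0,0,0],[0,0,-0.2],1],[[0,0,0],[0,0,-0.15],1],[[0,0,0],[0,0,-0.1],1],[[0,0,0],[0,0,-0.06],1],[[0,0,0],[0,0,0],1]]'; python3 -m handwheel '[[[0,0,0],[0,0,0],1],[[0,0,0],[0,0,0],0.6],[[0,0,0],[0,0,0],0.6],[[0,0,0],[0,0,0],0.6]]';  python3 -m handwheel '[[[0,0,0],[0,0,0.3],0.6],[[0,0,0],[0,0,0.7],0.6],[[0,0,0],[0,0,0.9],0.6],[[0,0,0],[0,0,0.9],0.6],[[0,0,0],[0,0,0.3],0.6]]'; python3 -m handwheel '[[[0,0,0],[0,-0.4,0],0.2],[[0,0,0],[-0.05,-0.9,0],0.2],[[0,0,0],[-0.05,-0.9,0],0.2],[[0,0,0],[-0.05,-0.9,0],0.2],[[0,0,0],[0,-0.9,0],0.2]]'; python3 -m handwheel '[[[0,0,0],[0,-0.9,0],0.2],[[0,0,0],[0,-0.9,0],0.2],[[0,0,0],[0,-0.5,0],0.2],[[0,0,0],[0,0,0],0.2],[[0,0,0],[0,0,0],0.2]]'
python3 - <<'E'
from h import *
pic,d,P=cloud('top')
np.save('top2.npy',P); a=pic[:,:,::-1]; cv2.imwrite('topraw2.png',a)
cv2.imwrite('pics/crate2.png',cv2.resize(a[130:260,90:290],(800,520),interpolation=cv2.INTER_CUBIC))
E
```

```text
time: 20.25
tool_pos: [0.5753, 0.3474, 0.0381]
ee_rot: [3.142, -0.0, -0.151]
wrist_force: [-1.0, -1.3, -0.5]
width: 0.0237
finger_force: 30.0
time: 20.65
tool_pos: [0.5754, 0.3473, 0.038]
ee_rot: [-3.142, -0.0, -0.151]
wrist_force: [-0.3, 0.2, 0.7]
width: 0.0373
finger_force: 0.0
time: 21.15
tool_pos: [0.5776, 0.3484, 0.2017]
ee_rot: [-3.134, -0.01, -0.151]
wrist_force: [-0.1, 0.5, 0.8]
width: 0.0374
finger_force: 0.0
time: 21.65
tool_pos: [0.5671, 0.1457, 0.1931]
ee_rot: [3.141, 0.0, -0.151]
wrist_force: [1.2, -0.5, -0.3]
width: 0.0734
finger_force: 0.0
time: 22.15
tool_pos: [0.5677, 0.0322, 0.193]
ee_rot: [-3.141, 0.0, -0.152]
wrist_force: [-0.3, 1.2, -0.4]
width: 0.0748
finger_force: 0.0
```

View pics/crate2.png

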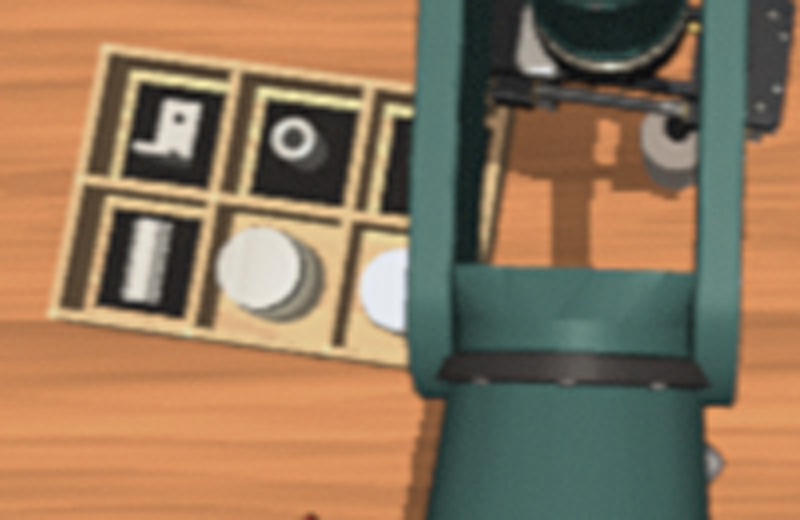

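All three parts are in separate cells: bracket at (165,135), tube on end at (293,137), nut at (147,260). Next is the bottle at (665,150), with the right-hand padded cell still free.

```bash
python3 -m handwheel '[[[0,0,0],[0.06,-0.4,0],0.2],[[0,0,0],[0,-0.25,0],0.2],[[0,0,0],[0,0,0],0.2],[[0,0,0],[0,0,-0.4],0.2],[[0,0,0],[0,0,-0.6],0.2]]'; python3 -m handwheel '[[[0,0,0],[0,0,-0.6],0.2],[[0,0,0],[0,0,-0.5],0.2],[[0,0,0],[0,0,-0.3],0.2],[[0,0,0],[0,0,-0.08],0.2],[[0,0,0],[0,0,0],0.2]]'; python3 -m handwheel '[[[0,0,0],[0,0,0],0.2],[[0,0,0],[0,0,0],1],[[0,0,0],[0,0,0],1],[[0,0,0],[0,0,0],1],[[0,0,0],[0,0,0],1]]'; python3 -m handwheel '[[[0,0,0],[0,0,0],1],[[0,0,0],[0,0,0.2],1],[[0,0,0],[0,0,0.4],1],[[0,0,0],[0,0,0.5],1],[[0,0,0],[0,0,0.4],1]]'
```

```text
time: 22.7
tool_pos: [0.5725, 0.0008, 0.1451]
ee_rot: [-3.141, -0.006, -0.15]
wrist_force: [-0.3, -0.0, 0.5]
width: 0.0752
finger_force: 0.0
time: 23.2
tool_pos: [0.5709, 0.0002, 0.069]
ee_rot: [-3.142, 0.0, -0.151]
wrist_force: [0.9, -0.1, -0.2]
width: 0.0753
finger_force: 0.0
time: 23.7
tool_pos: [0.571, -0.0002, 0.0694]
ee_rot: [-3.141, -0.001, -0.151]
wrist_force: [-0.2, -0.4, 1.7]
width: 0.0474
finger_force: 30.0
time: 24.2
tool_pos: [0.5709, -0.0003, 0.1456]
ee_rot: [3.141, -0.001, -0.151]
wrist_force: [0.1, -0.4, -1.8]
width: 0.0475
finger_force: 30.0
```

```bash
python3 -m handwheel '[[[0,0,0],[0,0.2,0.2],1],[[0,0,0],[-0.05,0.6,0.1],1],[[0,0,0],[-0.05,0.8,0],1],[[0,0,0],[-0.05,0.8,0],1],[[0,0,0],[0,0.6,0],1]]'; python3 -m handwheel '[[[0,0,0],[0,0.33,0],1],[[0,0,0],[0,0,0],1],[[0,0,0],[0,0,0],1],[[0,0,0],[0,0,-0.3],1],[[0,0,0],[0,0,-0.4],1]]'; python3 -m handwheel '[[[0,0,0],[0,0,-0.4],1],[[0,0,0],[0,0,-0.3],1],[[0,0,0],[0,0,-0.1],1],[[0,0,0],[0,0,0],1],[[0,0,0],[0,0,0],1]]'
```

```text
time: 24.7
tool_pos: [0.5622, 0.1526, 0.1586]
ee_rot: [-3.141, 0.001, -0.15]
wrist_force: [0.1, -0.4, -1.3]
width: 0.0475
finger_force: 30.0
time: 25.2
tool_pos: [0.5643, 0.1648, 0.1242]
ee_rot: [-3.141, -0.003, -0.153]
wrist_force: [0.5, 0.0, -0.5]
width: 0.0474
finger_force: 30.0
time: 25.7
tool_pos: [0.564, 0.1661, 0.0848]
ee_rot: [-3.141, -0.001, -0.152]
wrist_force: [0.2, -0.4, -0.4]
width: 0.0472
finger_force: 30.0
```

```bash
python3 -m handwheel '[[[0,0,0],[0,0,-0.06],1],[[0,0,0],[0,0,-0.04],1],[[0,0,0],[0,0,-0.02],1],[[0,0,0],[0,0,0],1],[[0,0,0],[0,0,0],1]]'
```

```text
time: 26.2
tool_pos: [0.5636, 0.1664, 0.0785]
ee_rot: [-3.141, -0.001, -0.151]
wrist_force: [0.0, -0.1, 0.2]
width: 0.0474
finger_force: 30.0
```

```bash
python3 -m handwheel '[[[0,0,0],[0,0,0],0.2],[[0,0,0],[0,0,0],0.2],[[0,0,0],[0,0,0],0.2],[[0,0,0],[0,0,0],0.2]]'; python3 -m handwheel '[[[0,0,0],[0,0,0.2],0.2],[[0,0,0],[0,0,0.5],0.2],[[0,0,0],[0,0,0.8],0.2],[[0,0,0],[0,0,0.8],0.2],[[0,0,0],[0,0,0.2],0.2]]'; python3 -m handwheel '[[[0,0,0],[-0.3,-0.5,0],0.2],[[0,0,0],[-0.4,-0.8,0],0.2],[[0,0,0],[-0.4,-0.8,0],0.2],[[0,0,0],[-0.4,-0.8,0],0.2],[[0,0,0],[-0.4,-0.8,0],0.2]]'; python3 -m handwheel '[[[0,0,0],[-0.4,-0.8,0],0.2],[[0,0,0],[-0.3,-0.5,0],0.2],[[0,0,0],[0,0,0],0.2],[[0,0,0],[0,0,0],0.2]]'
python3 - <<'E'
from h import *
pic,d,P=cloud('top'); a=pic[:,:,::-1]
cv2.imwrite('pics/end.png',cv2.resize(a[130:250,90:290],(800,480),interpolation=cv2.INTER_CUBIC))
Q=P[140:190,178:225].reshape(-1,3); Q=Q[Q[:,2]>.062]; print(len(Q),cv2.minEnclosingCircle((Q[:,:2]*1000).astype(np.float32)),Q[:,2].max())
E
```

```text
time: 26.6
tool_pos: [0.5633, 0.1663, 0.078]
ee_rot: [3.142, -0.0, -0.151]
wrist_force: [-0.3, -0.5, 0.2]
width: 0.0742
finger_force: 0.0
time: 27.1
tool_pos: [0.5658, 0.1668, 0.2101]
ee_rot: [-3.138, -0.011, -0.151]
wrist_force: [0.8, 0.1, 0.5]
width: 0.0751
finger_force: 0.0
time: 27.6
tool_pos: [0.467, -0.02, 0.2026]
ee_rot: [3.141, 0.0, -0.151]
wrist_force: [1.0, -0.5, 0.6]
width: 0.075
finger_force: 0.0
time: 28.0
tool_pos: [0.4332, -0.0838, 0.2029]
ee_rot: [-3.141, -0.0, -0.153]
wrist_force: [0.6, -0.5, 0.4]
width: 0.0753
finger_force: 0.0
289 ((563.736328125, 166.2662353515625), 24.00408172607422) 0.11170185537291244
```

View pics/end.png

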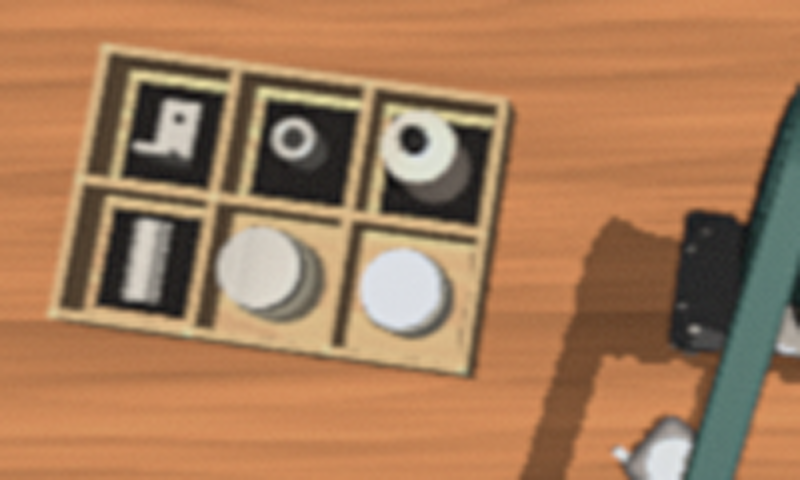

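The final picture shows the bottle upright in the right-hand cell at (415,145). The bracket (170,130), tube (293,138) and nut (147,260) are still in theirs, and the jar and tin haven't moved. Handing in.

```bash
python3 -c "
from bench import robot
print(robot.close_job())"
```

```text
the job is handed in; nothing more can be done
None
```

I handed the job in at about 28 s: the long nut, the long tube (on end), the bracket and the upright oil bottle each stand in their own padded crate cell, and I touched nothing else; no verdict was returned.

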